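# Start up the cutting line from its push-button desk

## Robot

A 6-joint arm with a two-finger parallel gripper is mounted at the origin on the work surface. World frame = base frame: x ahead of the robot, y to its left, z up, the work surface at z = 0. Lengths are in m, angles in rad, forces in N, time in s.
With the tool pointing down it reaches from about 0.325 to 0.85 m from the base axis. Payload 4.4 kg.
Tool frame: the origin (TCP) lies at the very end of the fingers, on their centre line; the grasp point (between the pads) lies 19 mm behind it (robot.grasp_offset is the distance from the TCP to the grasp point, in m); z points along the fingers, y is the line along which they close (so a half turn about z gives the same grasp; the last joint's range is limited). The gripper opens to 94 mm and grips with 3 to 60 N. Pads are 16 mm wide; open, the fingers measure 119 mm over their backs; the gripper's body (75 mm by 177 mm) begins 78 mm behind the grasp point.
Start: joints at [-1.421, 0.207, 1.542, -0, 1.393, -0.15], TCP at [0.17, -0.549, 0.205] pointing down, gripper open.
Joint ranges: [-2.73, 2.73], [-0.86, 2.22], [0.23, 2.46], [-1.11, 4.25], [0.08, 2.63], [-2.82, 2.82]. Speed limits (rad/s): [2.79, 2.79, 3.14, 3.14, 3.14, 3.14].

## Interface

Orientations are given as a rotation vector (axis times angle).
In Python, from bench import robot gives the robot as it stands.
- The arm moves only by the tool jog_arm, never from a script. Its arguments are lists of equal length, an entry for each row: "slide": the shift along the tool's x, y, z in units of 0.2 m (1.0 is 0.2 m), a list of three; "rotation": the turn, a rotation vector about the tool's x, y, z in units of 180 degrees (1.0 is 180 degrees), a list of three; "fingers": the opening, from 0 (shut) to 1 (fully open). In form: {"slide": [[x, y, z], ...], "rotation": [[rx, ry, rz], ...], "fingers": [fingers, ...]}. A call has 1 to 5 rows; each row is the pose to reach, as a shift and turn from the pose commanded when the call began, along the tool's axes at that moment, turning the shorter way round; what a row does not reach only later rows make up. A row lasts 1/10 s, in which the tool goes at most 50 mm and 8.59 degrees, less where a joint would pass 70% of its speed; a pose out of reach is approached as far as the arm can. A call with a number of a shift or a turn outside -1 to 1 is refused whole. A call with a gripper value outside its range is refused whole. The fingers move at their own pace and stop on an object; the grip force is fixed at half the most. Time passes only in rows, so rows that repeat a pose let the fingers close. It gives the time, the measured TCP pose, the force, the opening and the grip force at its end, in the units of the state.
- robot.state(): the state, without advancing time (a new reading comes with each control period).
- robot.grab_frame(name): name is "side" or "top"; returns a dict with "image" (480x640x3 uint8, red, green, blue), "fx", "fy", "cx", "cy" (pixels), "extrinsics" (4x4, takes a point from camera to world coordinates). Camera axes: x right, y up, looking along -z (the intrinsics and any distortion apply to the point x, -y, -z); pixel columns grow to the right and rows downward; lengths in m; the calibration is good to about 2 mm. A picture is of the moment at which its call begins. There is no depth.
- robot.job_done(): hands the job in; it is judged then, once.
The state is a dict: "t": time; "qpos": joint angles; "dq": joint speeds; "tau": joint torques, N m; "position": TCP position; "ee_rot": TCP orientation; "contact_force": force on the tool from outside, world axes, zero at the start; "ft_torque": the same for the moment, N m; "width": finger opening in m; "gripper_force": force on a finger pad.
Only numpy, scipy, OpenCV 4.12 (cv2) and the standard library are available. Lean on these libraries where they do the work, as an engineer would, in place of code of your own. Each camera call takes 0.05 s, during which the arm holds its last target. There are 200 camera calls.

## Task

Start up the cutting line at the grey control desk by pressing green start buttons fully home with the fingertips, so that each latches in: first the extraction fan (the starter with the blue marker plate), then the hydraulic pump (yellow plate), and last the roller feed (white plate). Leave all three latched in, leave the starter without a plate off and the emergency stop unpressed, and do not pick up or shift any of the loose things on the desk and table.

Things in the scene. Friction and masses are not known exactly. Their poses are not given: they have to be found in the camera images.
- desk: Grey steel control desk, fixed, 320 deep (x) by 500 wide (y) mm. Origin: centre of its underside; -x side is the front. Front ledge 85 mm high; then a panel rising backwards at 15 deg, outward normal (-0.259, 0, 0.966) in the desk's frame; then a back ledge 134 mm high. Four black motor starters stand in a row on the panel at y = 117, 39, -39, -117 mm, in an order that changes, 78 mm apart.
- panel (a point): Centre of the desk's sloping panel, on its surface. The starters' centres lie level with it, to its left and right (along the desk's y). Outside them stand a main switch and two lamps (y = +205 mm, up to 29 mm off the panel) and the emergency stop (y = -205 mm, up to 39 mm off the panel).
- starter_blue: Black motor starter with a blue marker plate (extraction fan), 46 x 19 mm, at its far, upper end. 68 mm wide, 112 mm along the slope, 14 mm thick. Origin: centre of its underside on the panel; axes parallel to the desk's. Two round 24 mm caps: green start button 9 mm up the slope from its centre, red stop button 33 mm down the slope.
- start_blue_top (a point): Centre of the top of the green start button on the starter with a blue marker plate (extraction fan); moves with the button. 13 mm proud of the starter's 14 mm thick face when out, 6 mm when home. Pressed along the panel's inward normal, 15 deg from vertical.
- start_blue (a joint): Green start button of the blue-marked starter, m: 0 = out (off), 0.007 = fully home (on). Over-centre latch: about 3 N to start it, then it snaps home past the middle and stays. The red stop button beside it is in at 0 and comes out 7 mm as this goes home; pressing that pops this out again.
- starter_yellow: Black motor starter with a yellow marker plate (hydraulic pump), 46 x 19 mm, at its far, upper end. 68 mm wide, 112 mm along the slope, 14 mm thick. Origin: centre of its underside on the panel; axes parallel to the desk's. Two round 24 mm caps: green start button 9 mm up the slope from its centre, red stop button 33 mm down the slope.
- start_yellow_top (a point): Centre of the top of the green start button on the starter with a yellow marker plate (hydraulic pump); moves with the button. 13 mm proud of the starter's 14 mm thick face when out, 6 mm when home. Pressed along the panel's inward normal, 15 deg from vertical.
- start_yellow (a joint): Green start button of the yellow-marked starter, m: 0 = out (off), 0.007 = fully home (on). Over-centre latch: about 3 N to start it, then it snaps home past the middle and stays. The red stop button beside it is in at 0 and comes out 7 mm as this goes home; pressing that pops this out again.
- starter_white: Black motor starter with a white marker plate (roller feed), 46 x 19 mm, at its far, upper end. 68 mm wide, 112 mm along the slope, 14 mm thick. Origin: centre of its underside on the panel; axes parallel to the desk's. Two round 24 mm caps: green start button 9 mm up the slope from its centre, red stop button 33 mm down the slope.
- start_white_top (a point): Centre of the top of the green start button on the starter with a white marker plate (roller feed); moves with the button. 13 mm proud of the starter's 14 mm thick face when out, 6 mm when home. Pressed along the panel's inward normal, 15 deg from vertical.
- start_white (a joint): Green start button of the white-marked starter, m: 0 = out (off), 0.007 = fully home (on). Over-centre latch: about 3 N to start it, then it snaps home past the middle and stays. The red stop button beside it is in at 0 and comes out 7 mm as this goes home; pressing that pops this out again.
- starter_bare: Black motor starter with no marker plate (unused spare way). 68 mm wide, 112 mm along the slope, 14 mm thick. Origin: centre of its underside on the panel; axes parallel to the desk's. Two round 24 mm caps: green start button 9 mm up the slope from its centre, red stop button 33 mm down the slope.
- start_bare_top (a point): Centre of the top of the green start button on the starter with no marker plate (unused spare way); moves with the button. 13 mm proud of the starter's 14 mm thick face when out, 6 mm when home. Pressed along the panel's inward normal, 15 deg from vertical.
- start_bare (a joint): Green start button of the unmarked starter, m: 0 = out (off), 0.007 = fully home (on). Over-centre latch: about 3 N to start it, then it snaps home past the middle and stays. The red stop button beside it is in at 0 and comes out 7 mm as this goes home; pressing that pops this out again.
- estop_top (a point): Centre of the top of the red mushroom head (40 mm diameter) of the emergency stop, on a yellow disc, at the desk's right end (-y).
- estop (a joint): Travel of the emergency stop, m: 0 = out, 0.006 = pressed. To be left alone.
- tin: Loose flat aluminium tin, 61 mm diameter, 28 mm high, on the desk's back ledge. Origin: about the middle of its underside. To be left where it is.
- bushing: Loose brass bushing, 40 mm outside, 22 mm bore, 22 mm high, on the desk's front ledge. Origin: about the middle of its underside. To be left where it is.
- bolt: Loose steel bolt lying on the desk's front ledge, shank 16 mm thick and 55 mm long along its x, head 24 mm. Origin: underside, below the head's middle. To be left where it is.
- wrench: Loose steel wrench, 200 mm long along its x, lying on the table left of the desk. Origin: about the middle of its underside. To be left where it is.
- red_bin: Loose red parts bin, 160 x 100 x 70 mm, on the table right of the desk. Origin: about the middle of its underside. To be left where it is.
- blue_bin: Loose blue parts bin, 200 x 130 x 80 mm, on the table left of the desk. Origin: about the middle of its underside. To be left where it is.
- plug: Loose red industrial plug lying along its x, about 145 mm long, 61 mm high, on the table right of the desk. Origin: underside below its middle. To be left where it is.
- jar: Loose amber jar with steel cap, 68 mm diameter, 85 mm high, on the table right of the desk. Origin: about the middle of its underside. To be left where it is.

How it is judged:
By the outcome, as a careful person would: the job done as asked, in the order asked, and still so for the second after the job is handed in, with the robot touching nothing.
It also fails if it takes over 38 s, if anything falls off the work surface, if the arm or the gripper's body presses on something with over 40 N, if the wrist force passes 120 N, or if a joint passes its speed limit or range.

## Working session

There is one attempt and no reset: what is moved stays moved. The work goes in short steps, Python scripts to look and compute and a tool call to move; the robot and the scene stay as the last step left them, time stands still between calls to the robot, and variables do not carry over. Pictures are saved under pics/ and viewed, at most 10 in all, crops included, and the job is handed in when it is done.

Besides the shell and the picture viewer there is one more tool, called after ">>>" as name(argument=value, ...) on one line, values as JSON. jog_arm: Moves the arm, as the interface text tells. Shifts and turns lie within -1 to 1; 1 stands for 0.2 m of shift or 180 degrees of turn. Its arguments: {"type":"object","properties":{"slide":{"type":"array","items":{"type":"array","items":{"type":"number"}}},"rotation":{"type":"array","items":{"type":"array","items":{"type":"number"}}},"fingers":{"type":"array","items":{"type":"number"}}},"required":["slide","rotation","fingers"]}

```bash
mkdir -p pics
python3 - <<'E'
from bench import robot
import cv2,pickle,numpy as np
np.set_printoptions(precision=4,suppress=True)
d={}
for n in("top","side"):
    f=robot.grab_frame(n);d[n]=f;cv2.imwrite(f"pics/{n}0.png",f["image"][:,:,::-1])
    print(n,f["fx"],f["fy"],f["cx"],f["cy"],[k for k in f],np.array(f["extrinsics"]))
pickle.dump(d,open("f0.pkl","wb"));print(robot.state())
E
```

```text
top 442.76271959062655 442.76271959062655 318.61107568872126 235.69790609099303 ['image', 'fx', 'fy', 'cx', 'cy', 'extrinsics'] [[ 0.0032  0.9862 -0.1653  0.3446]
 [-0.9998  0.0064  0.0186 -0.016 ]
 [ 0.0194  0.1652  0.9861  1.341 ]
 [ 0.      0.      0.      1.    ]]
side 547.4812370458502 547.4812370458502 312.35318002552117 240.70173499127276 ['image', 'fx', 'fy', 'cx', 'cy', 'extrinsics'] [[-0.8863  0.3664 -0.2831  0.1884]
 [-0.463  -0.6959  0.549   0.7117]
 [ 0.0041  0.6176  0.7864  1.1361]
 [ 0.      0.      0.      1.    ]]
{'t': 0.1, 'qpos': array([-1.4205,  0.2073,  1.5428, -0.    ,  1.3935, -0.1505]), 'dq': array([ 0.0003, -0.0019, -0.004 ,  0.0005,  0.0012,  0.0003]), 'tau': array([ -0.    , -37.1862, -28.2293,   0.0701,   0.0311,  -0.0001]), 'position': array([ 0.1702, -0.5485,  0.2044]), 'ee_rot': array([-3.1042, -0.4704,  0.    ]), 'contact_force': array([-0.327 , -0.2652,  0.0988]), 'ft_torque': array([0.0348, 0.009 , 0.0224]), 'gripper_force': 0.0, 'width': 0.09391674517817439}
```

View pics/top0.png

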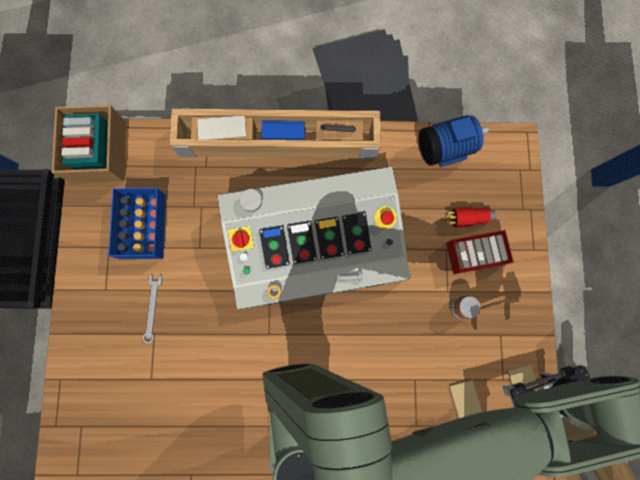

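View pics/side0.png

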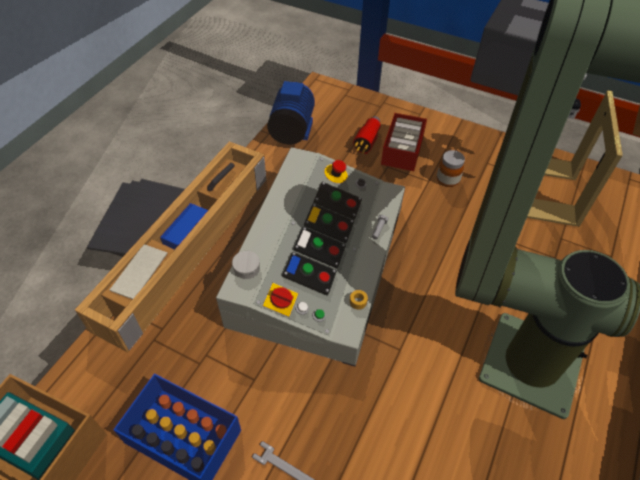

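The top view shows the desk turned about 10° with starters, left to right: blue (273,245), white (302,240), yellow (330,236), bare (358,231). In the side view the green buttons lie at about (308,268), (319,243), (328,220) and (336,196), in the same order.

```bash
cat > h.py <<'E'
import numpy as np,cv2
from scipy.spatial.transform import Rotation as R
np.set_printoptions(precision=4,suppress=True)
def ray(f,p):
    E=np.array(f["extrinsics"]);d=E[:3,:3]@[(p[0]-f["cx"])/f["fx"],-(p[1]-f["cy"])/f["fy"],-1]
    return E[:3,3],d/np.linalg.norm(d)
def blobs(f,seeds,hsv=((45,80,25),(85,255,255)),r=11):
    h=cv2.cvtColor(f["image"],cv2.COLOR_RGB2HSV);m=cv2.inRange(h,*[np.array(x) for x in hsv]);o=[]
    n,_,st,c=cv2.connectedComponentsWithStats(m)
    for s in seeds:
        k=[i for i in range(1,n) if np.hypot(*(c[i]-s))<r and st[i,4]>8]
        i=max(k,key=lambda i:st[i,4]) if k else None
        o.append((c[i],st[i,2:]) if k else (None,None))
    return o
def tri(rays):
    A=sum(np.eye(3)-np.outer(d,d) for _,d in rays);b=sum((np.eye(3)-np.outer(d,d))@o for o,d in rays)
    x=np.linalg.solve(A,b);return x,[np.linalg.norm(np.cross(x-o,d)) for o,d in rays]
def plane(f,p,z):
    o,d=ray(f,p);return o+d*(z-o[2])/d[2]
E
python3 - <<'E'
from h import *;import pickle
d=pickle.load(open("f0.pkl","rb"))
T=blobs(d["top"],[(273,245),(302,240),(330,236),(358,231)],r=7);S=blobs(d["side"],[(308,268),(319,243),(328,220),(336,196)],r=7)
P=[]
for (a,sa),(b,sb) in zip(T,S):
    print(a,sa,b,sb)
    x,e=tri([ray(d["top"],a),ray(d["side"],b)]);print(x,e,plane(d["top"],a,.138),plane(d["side"],b,.138))
    P.append(x)
P=np.array(P);print(np.linalg.norm(np.diff(P,axis=0),axis=1),P.mean(0),P[0]-P[3],np.degrees(np.arctan2(-(P[0]-P[3])[0],(P[0]-P[3])[1])))
E
```

```text
[273.1972 244.3239] [ 9 10 71] [307.3304 267.9196] [ 12  13 112]
[0.5226 0.0862 0.1342] [np.float64(0.0005740393533985888), np.float64(0.0005740393533987717)] [0.5215 0.0857 0.138 ] [0.5219 0.0887 0.138 ]
[301.3014 239.4521] [ 9 10 73] [317.5283 241.8302] [ 12  12 106]
[0.5367 0.0091 0.1334] [np.float64(0.0004946317123308839), np.float64(0.0004946317123309048)] [0.5355 0.0089 0.138 ] [0.5356 0.0124 0.138 ]
[329.     234.9286] [ 9 10 70] [326.9583 217.7188] [11 11 96]
[ 0.5502 -0.0674  0.133 ] [np.float64(0.0007776356895053652), np.float64(0.0007776356895055616)] [ 0.5486 -0.0673  0.138 ] [ 0.5492 -0.0634  0.138 ]
[356.8289 230.2368] [11 10 76] [335.9247 195.0753] [11 11 93]
[ 0.564  -0.1448  0.1322] [np.float64(0.0007447712876985725), np.float64(0.0007447712876986645)] [ 0.5623 -0.1444  0.138 ] [ 0.5626 -0.1398  0.138 ]
[0.0784 0.0776 0.0787] [ 0.5434 -0.0292  0.1332] [-0.0414  0.231   0.0019] 10.168762861805632
```

```bash
cat > go.py <<'E'
import sys
from h import *
from bench import robot
yaw=np.radians(10.17);Rd=R.from_euler('z',yaw).as_matrix()
n=Rd@[-.2588,0,.9659]
TOP={"blue":[.522,.0865,.136],"white":[.536,.0098,.136],"yellow":[.5495,-.066,.136]}
s=robot.state();Rc=R.from_rotvec(s["ee_rot"]);p=s["position"]
def tgt(sg):
    y=sg*Rd@[0,1,0];z=-n;return R.from_matrix(np.c_[np.cross(y,z),y,z])
Rt=min((tgt(1),tgt(-1)),key=lambda r:(Rc.inv()*r).magnitude())
name,h=sys.argv[1],float(sys.argv[2])
T=np.array(TOP[name])+h*n
print("t",s["t"],"q",s["qpos"],"p",p,"F",s["contact_force"],"w",s["width"])
print("target",T,"slide",Rc.inv().apply(T-p)/.2,"rot",(Rc.inv()*Rt).as_rotvec()/np.pi)
E
python3 go.py blue .07
```

```text
t 0.1 q [-1.4205  0.2073  1.5428 -0.      1.3935 -0.1505] p [ 0.1702 -0.5485  0.2044] F [-0.327  -0.2652  0.0988] w 0.09391674517817439
target [0.5042 0.0833 0.2036] slide [ 2.5307 -2.5224  0.0098] rot [-0.0058  0.0832  0.0389]
```

>>> jog_arm(slide=[[0.84,-0.84,-0.2],[0.84,-0.84,-0.2],[0.84,-0.84,-0.2],[0.84,-0.84,-0.2],[0.84,-0.84,-0.2]], rotation=[[0,0,0],[0,0,0],[0,0,0],[0,0,0],[0,0,0]], fingers=[0,0,0,0,0])

```text
t: 0.6
position: [0.2816, -0.3364, 0.2454]
ee_rot: [-3.105, -0.471, -0.0]
contact_force: [-0.3, -0.6, 0.1]
width: 0.0578
gripper_force: 0.0
```

>>> jog_arm(slide=[[0.84,-0.84,0],[0.84,-0.84,0],[0.84,-0.84,0],[0.84,-0.84,0],[0.84,-0.84,0]], rotation=[[0,0,0],[0,0,0],[0,0,0],[0,0,0],[0,0,0]], fingers=[0,0,0,0,0])

```text
t: 1.1
position: [0.3921, -0.126, 0.2452]
ee_rot: [-3.105, -0.473, -0.0]
contact_force: [0.3, -0.9, 0.0]
width: 0.0173
gripper_force: 0.0
```

```bash
python3 go.py blue .06
```

```text
t 1.1 q [-0.5222 -0.1884  1.8573  0.0005  1.4729  0.7462] p [ 0.3921 -0.126   0.2452] F [ 0.3456 -0.9318  0.0305] w 0.017283193991174426
target [0.5067 0.0838 0.194 ] slide [ 0.8593 -0.8305  0.257 ] rot [-0.0054  0.0831  0.0395]
```

>>> jog_arm(slide=[[0.86,-0.83,0.26],[0.86,-0.83,0.26],[0.86,-0.83,0.26],[0.86,-0.83,0.26],[0.86,-0.83,0.26]], rotation=[[-0.005,0.083,0.039],[-0.005,0.083,0.039],[-0.005,0.083,0.039],[-0.005,0.083,0.039],[-0.005,0.083,0.039]], fingers=[0,0,0,0,0])

```text
t: 1.6
position: [0.5067, 0.083, 0.1929]
ee_rot: [-3.079, -0.275, -0.405]
contact_force: [0.8, -1.0, 0.0]
width: 0.0008
gripper_force: 0.0
```

>>> jog_arm(slide=[[0,0,0],[0,0,0]], rotation=[[0,0,0],[0,0,0]], fingers=[0,0])

```text
t: 1.8
position: [0.506, 0.0817, 0.1924]
ee_rot: [-3.08, -0.279, -0.4]
contact_force: [0.1, -0.5, 1.2]
width: 0.0004
gripper_force: 0.0
```

```bash
python3 go.py blue .01
```

```text
t 1.8 q [-0.0486 -0.1001  1.9161  0.0665  1.0746  1.3174] p [0.506  0.0817 0.1924] F [ 0.0834 -0.5459  1.2027] w 0.0004245201016432577
target [0.5195 0.086  0.1457] slide [ 0.0082 -0.0091  0.2437] rot [-0.0004  0.0011  0.0009]
```

>>> jog_arm(slide=[[0.008,-0.009,0.12],[0.008,-0.009,0.24],[0.008,-0.009,0.24],[0.008,-0.009,0.24]], rotation=[[0,0,0],[0,0,0],[0,0,0],[0,0,0]], fingers=[0,0,0,0])

```text
t: 2.2
position: [0.5198, 0.0837, 0.1476]
ee_rot: [-3.08, -0.271, -0.403]
contact_force: [-1.2, -0.4, -0.6]
width: 0.0007
gripper_force: 0.0
```

```bash
python3 go.py blue 0
python3 - <<'E'
from bench import robot
import cv2,numpy as np
a=robot.grab_frame("top")["image"];b=robot.grab_frame("side")["image"]
c=[cv2.resize(i,None,fx=4,fy=4,interpolation=cv2.INTER_CUBIC) for i in(a[190:290,225:325],b[220:320,260:360])]
cv2.imwrite("pics/c1.png",np.hstack(c)[:,:,::-1])
E
```

```text
t 2.2 q [-0.0417 -0.0155  1.9363  0.0677  0.9676  1.3223] p [0.5198 0.0837 0.1476] F [-1.1534 -0.3572 -0.5985] w 0.0007468009357762399
target [0.522  0.0865 0.136 ] slide [-0.0019 -0.0119  0.0596] rot [ 0.0001  0.0005 -0.0006]
```

View pics/c1.png

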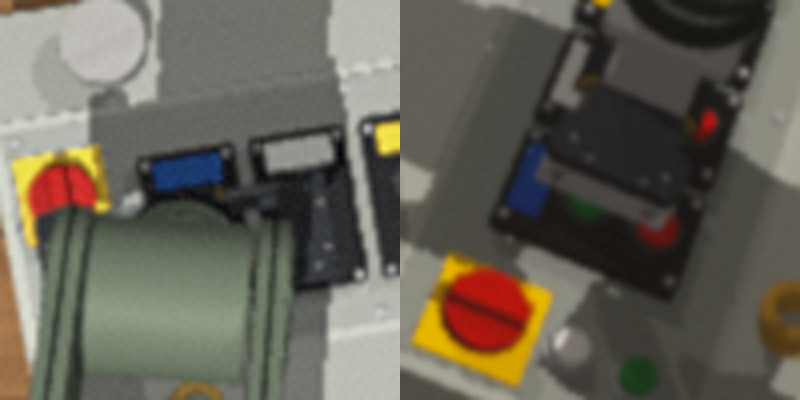

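The crops show the closed fingers over the blue starter's green cap: it just peeks out at side-crop (585,207), and the red cap at (657,230) is clear. Now I'll press gradually.

>>> jog_arm(slide=[[0,-0.011,0.03],[0,-0.011,0.06],[0,-0.011,0.075],[0,-0.011,0.085],[0,-0.011,0.085]], rotation=[[0,0,0],[0,0,0],[0,0,0],[0,0,0],[0,0,0]], fingers=[0,0,0,0,0])

```text
t: 2.8
position: [0.5238, 0.0881, 0.1314]
ee_rot: [-3.08, -0.275, -0.402]
contact_force: [-3.5, -0.4, 5.9]
width: 0.0008
gripper_force: 3.0
```

```bash
python3 go.py blue -.007
```

```text
t 2.8 q [-0.0317  0.0173  1.9411  0.0673  0.93    1.3276] p [0.5238 0.0881 0.1314] F [-3.496  -0.4237  5.8908] w 0.0007717914291761875
target [0.5238 0.0868 0.1292] slide [-0.0038  0.0061  0.0099] rot [-0.0002  0.0006  0.0002]
```

Force about 6 N; continue in small steps.

>>> jog_arm(slide=[[0,0.004,0.008],[0,0.004,0.016],[0,0.004,0.016]], rotation=[[0,0,0],[0,0,0],[0,0,0]], fingers=[0,0,0])

```text
t: 3.1
position: [0.524, 0.088, 0.1311]
ee_rot: [-3.079, -0.276, -0.4]
contact_force: [-16.6, -0.4, 27.0]
width: 0.0004
gripper_force: 15.1
```

```bash
python3 go.py blue -.007
```

```text
t 3.1 q [-0.0324  0.019   1.9397  0.0686  0.9312  1.3254] p [0.524  0.088  0.1311] F [-16.636   -0.4131  27.014 ] w 0.0004106716917976438
target [0.5238 0.0868 0.1292] slide [-0.0046  0.0058  0.0082] rot [-0.0005  0.001   0.0004]
```

>>> jog_arm(slide=[[0,0,-0.1],[0,0,-0.3],[0,0.38,-0.3],[0,0.76,-0.3],[0,0.76,-0.3]], rotation=[[0,0,0],[0,0,0],[0,0,0],[0,0,0],[0,0,0]], fingers=[0,0,0,0,0])

```text
t: 3.6
position: [0.5366, -0.064, 0.1865]
ee_rot: [-3.079, -0.278, -0.406]
contact_force: [0.4, 0.4, -0.4]
width: 0.0003
gripper_force: 0.0
```

```bash
python3 go.py yellow 0.06
python3 - <<'E'
from bench import robot
import cv2,numpy as np
a=robot.grab_frame("top")["image"];b=robot.grab_frame("side")["image"]
c=[cv2.resize(i,None,fx=4,fy=4,interpolation=cv2.INTER_CUBIC) for i in(a[190:290,225:325],b[220:320,260:360])]
cv2.imwrite("pics/c2.png",np.hstack(c)[:,:,::-1])
E
```

```text
t 3.6 q [-0.3656 -0.0212  1.8555  0.1524  1.0864  0.9693] p [ 0.5366 -0.064   0.1865] F [ 0.3619  0.37   -0.4165] w 0.00034145395908151595
target [ 0.5342 -0.0687  0.194 ] slide [-0.0059  0.0213 -0.0402] rot [-0.0001 -0.0002  0.0007]
```

View pics/c2.png

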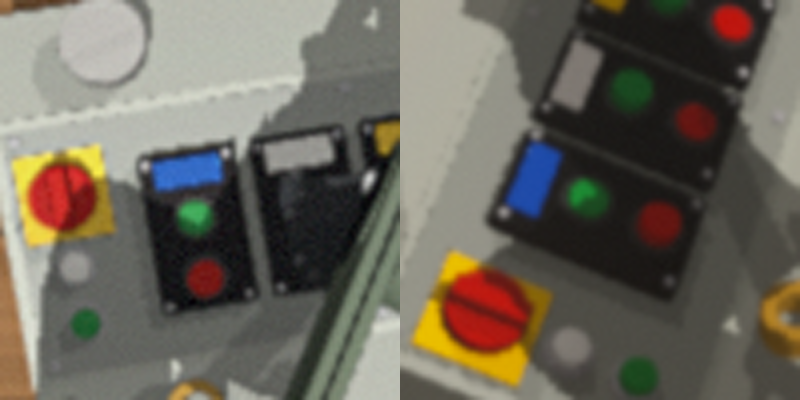

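The blue starter is fully visible (top-crop green (195,215), red (205,278)). I'll check the latch by how far the caps shift from the first frame.

```bash
cat > chk.py <<'E'
from h import *;import pickle
from bench import robot
d=pickle.load(open("f0.pkl","rb"))
RED=((0,120,25),(8,255,255))
seeds={"side":([(307,268),(317,242),(327,218),(336,195)],[(325,276),(334,251),(343,226),(350,202)]),"top":([(273,244),(301,239),(329,235),(357,230)],[(276,260),(304,255),(332,251),(360,246)])}
for v in("side","top"):
    f=robot.grab_frame(v)
    for nm,s,hs in(("green",seeds[v][0],((45,80,25),(85,255,255))),("red",seeds[v][1],RED)):
        for q,a,b in zip(("blue","white","yellow","bare"),blobs(d[v],s,hs,7),blobs(f,s,hs,8)):
            if a[0] is None or b[0] is None: print(v,nm,q,"hidden");continue
            print(v,nm,q,b[0]-a[0],a[1],b[1])
E
python3 chk.py
```

```text
side green blue [-0.682   1.1463] [ 12  13 112] [11 11 91]
side green white [-0.0583  0.1398] [ 12  12 106] [ 12  11 100]
side green yellow [-0.1304 -0.0091] [11 11 96] [11 11 93]
side green bare hidden
side red blue [ 0.3694 -0.668 ] [ 11  11 101] [ 12  12 116]
side red white [-0.0713  0.0011] [10 11 85] [10 11 83]
side red yellow [ 0.2227 -0.068 ] [10 10 81] [11 10 85]
side red bare [3.7634 1.1851] [11 10 83] [ 3  5 11]
top green blue [ 0.2028 -0.2097] [ 9 10 71] [10  9 70]
top green white hidden
top green yellow hidden
top green bare [-0.7178  2.4854] [11 10 76] [ 5  5 18]
top red blue [-0.2836  0.4337] [ 9  9 66] [10 10 67]
top red white hidden
top red yellow hidden
top red bare hidden
```

Blue's green cap moved in and its red cap came out, so it latched (hard stop at h≈−5 mm). Now yellow; the last readout has the correction slide.

>>> jog_arm(slide=[[-0.006,0.021,0.0],[-0.006,0.021,0.0],[-0.006,0.021,0.0]], rotation=[[0,0,0],[0,0,0],[0,0,0]], fingers=[0,0,0])

```text
t: 4.1
position: [0.5357, -0.066, 0.1854]
ee_rot: [-3.079, -0.277, -0.404]
contact_force: [0.1, 0.1, -0.8]
width: 0.0006
gripper_force: 0.0
```

```bash
python3 go.py yellow 0.0
```

```text
t 4.1 q [-0.3706 -0.02    1.8565  0.1536  1.0868  0.964 ] p [ 0.5357 -0.066   0.1854] F [ 0.1345  0.1195 -0.8103] w 0.0006150606272634291
target [ 0.5495 -0.066   0.136 ] slide [0.002  0.0124 0.256 ] rot [-0.0004  0.0003  0.0006]
```

>>> jog_arm(slide=[[0,0.01,0.12],[0,0.01,0.22],[0,0.01,0.25],[0,0.01,0.27],[0,0.01,0.28]], rotation=[[0,0,0],[0,0,0],[0,0,0],[0,0,0],[0,0,0]], fingers=[0,0,0,0,0])

```text
t: 4.6
position: [0.5508, -0.0664, 0.1317]
ee_rot: [-3.08, -0.275, -0.405]
contact_force: [-0.2, -0.9, -0.2]
width: 0.0003
gripper_force: 0.0
```

```bash
python3 go.py yellow -.006
```

```text
t 4.6 q [-0.3593  0.0773  1.8775  0.1617  0.9671  0.9559] p [ 0.5508 -0.0664  0.1317] F [-0.1944 -0.926  -0.1963] w 0.000272839791080628
target [ 0.551  -0.0657  0.1302] slide [-0.0004 -0.0032  0.0079] rot [-0.0001  0.0001  0.0003]
```

>>> jog_arm(slide=[[0,-0.003,0.01],[0,-0.003,0.02],[0,-0.003,0.02]], rotation=[[0,0,0],[0,0,0],[0,0,0]], fingers=[0,0,0])

```text
t: 4.9
position: [0.5514, -0.0664, 0.1311]
ee_rot: [-3.081, -0.277, -0.404]
contact_force: [-12.4, 0.2, 17.7]
width: 0.0006
gripper_force: 10.4
```

>>> jog_arm(slide=[[0,0,-0.1],[0,0,-0.3],[0,-0.2,-0.3],[0,-0.385,-0.3],[0,-0.385,-0.3]], rotation=[[0,0,0],[0,0,0],[0,0,0],[0,0,0],[0,0,0]], fingers=[0,0,0,0,0])

```text
t: 5.4
position: [0.522, 0.0102, 0.1868]
ee_rot: [-3.078, -0.28, -0.407]
contact_force: [0.3, -0.4, -0.5]
width: 0.0004
gripper_force: 0.0
```

```bash
python3 chk.py; python3 go.py white 0
```

```text
side green blue [-0.6562  1.2601] [ 12  13 112] [11 11 89]
side green white [0.0017 0.2198] [ 12  12 106] [ 12  11 100]
side green yellow hidden
side green bare hidden
side red blue [ 0.3435 -0.599 ] [ 11  11 101] [ 12  12 116]
side red white [0.0156 0.0098] [10 11 85] [11 11 88]
side red yellow hidden
side red bare [3.5917 1.3467] [11 10 83] [4 4 9]
top green blue hidden
top green white hidden
top green yellow hidden
top green bare [-0.0234 -0.1813] [11 10 76] [10  9 72]
top red blue hidden
top red white hidden
top red yellow hidden
top red bare [ 0.0852 -0.1058] [ 9  9 62] [ 9  9 64]
t 5.5 q [-0.2179 -0.0689  1.9011  0.1141  1.0687  1.1304] p [0.5229 0.0074 0.1865] F [ 0.4842 -0.2037  0.538 ] w 0.00044248674208106046
target [0.536  0.0098 0.136 ] slide [-0.0014 -0.0002  0.2611] rot [ 0.0001 -0.0003  0.0007]
```

Yellow is hidden from here, so I'll move aside and check it before pressing white.

>>> jog_arm(slide=[[0,-0.2,-0.1],[0,-0.45,-0.2],[0,-0.6,-0.2],[0,-0.6,-0.2]], rotation=[[0,0,0],[0,0,0],[0,0,0],[0,0,0]], fingers=[0,0,0,0])

```text
t: 5.9
position: [0.4916, 0.1255, 0.2257]
ee_rot: [-3.078, -0.28, -0.408]
contact_force: [-0.4, -0.0, -1.1]
width: 0.0008
gripper_force: 0.0
```

```bash
python3 chk.py|grep -v hidden; python3 go.py white 0.06
```

```text
side green blue [-1.0804  2.4637] [ 12  13 112] [10  8 60]
side red blue [-0.4217  1.3275] [ 11  11 101] [11  8 68]
side red white [2.9922 2.2863] [10 11 85] [ 4  5 15]
top green blue [-0.4699 -3.7785] [ 9 10 71] [ 6  2 11]
top green white [-0.076  -0.0154] [ 9 10 73] [ 9 10 71]
top green yellow [ 0.     -0.1861] [ 9 10 70] [ 9 10 66]
top green bare [ 0.0461 -0.1118] [11 10 76] [10 10 72]
top red blue [-1.2692 -0.5163] [ 9  9 66] [ 5  8 26]
top red white [-0.2127  0.013 ] [ 9  9 64] [10  9 65]
top red yellow [0.2212 0.1286] [10 10 58] [10 10 70]
top red bare [ 0.0258 -0.0102] [ 9  9 62] [ 9  9 65]
t 6.0 q [ 0.0519 -0.1466  1.8892  0.0353  1.1397  1.4338] p [0.4917 0.1229 0.2245] F [ 0.5621  0.4376 -0.4936] w 0.0006535509634377748
target [0.5207 0.0071 0.194 ] slide [-0.0006  0.5955  0.1581] rot [0.0001 0.0001 0.0003]
```

>>> jog_arm(slide=[[0,0.25,-0.1],[-0.1,0.5,-0.1],[-0.2,0.75,-0.1],[-0.2,1,-0.1],[-0.2,1,-0.1]], rotation=[[0,0,0],[0,0,0],[0,0,0],[0,0,0],[0,0,0]], fingers=[0,0,0,0,0])

```text
t: 6.5
position: [0.4831, -0.0882, 0.2329]
ee_rot: [-3.084, -0.26, -0.404]
contact_force: [-0.6, 0.9, -0.4]
width: 0.0009
gripper_force: 0.0
```

>>> jog_arm(slide=[[0,0.25,-0.1],[0,0.5,-0.1],[0,0.6,-0.1],[0,0.6,-0.1]], rotation=[[0,0,0],[0,0,0],[0,0,0],[0,0,0]], fingers=[0,0,0,0])

```text
t: 6.9
position: [0.4994, -0.2047, 0.252]
ee_rot: [-3.082, -0.265, -0.403]
contact_force: [-0.9, 1.1, -0.1]
width: 0.0005
gripper_force: 0.0
```

```bash
python3 chk.py|grep -v hidden; python3 go.py white 0.06
```

```text
side green blue [-0.5122  1.3304] [ 12  13 112] [11 11 88]
side green white [-0.0793  0.1494] [ 12  12 106] [12 11 98]
side green yellow [-0.3399  0.9918] [11 11 96] [10 10 76]
side green bare [-0.0914 -0.0975] [11 11 93] [11 11 90]
side red blue [ 0.451  -0.6294] [ 11  11 101] [ 12  12 115]
side red white [0. 0.] [10 11 85] [10 11 85]
side red yellow [ 0.4815 -0.9495] [10 10 81] [11 12 99]
side red bare [ 0.0017 -0.1399] [11 10 83] [11 10 87]
top green blue [ 0.0969 -0.2504] [ 9 10 71] [10  9 68]
top green white [-0.1347  0.0202] [ 9 10 73] [ 9 10 72]
top green yellow [-0.1449 -0.1315] [ 9 10 70] [ 9 10 69]
top green bare [-0.2262 -0.1547] [11 10 76] [10 10 73]
top red blue [-0.1111  0.2828] [ 9  9 66] [ 9 10 63]
top red white [-0.0412  0.1552] [ 9  9 64] [ 9  9 61]
top red yellow [0.2381 0.0312] [10 10 58] [10 10 64]
top red bare [-0.3639 -1.3486] [ 9  9 62] [ 9  8 39]
t 7.0 q [-0.6701 -0.0574  1.7518  0.2037  1.2802  0.6834] p [ 0.4989 -0.2009  0.2516] F [-0.4586  0.7299 -0.8054] w 0.00017982297492493841
target [0.5207 0.0071 0.194 ] slide [ 0.2045 -1.004   0.3552] rot [-0.0005  0.0006 -0.0008]
```

Blue and yellow are both latched, white and bare still off. Now to white.

>>> jog_arm(slide=[[0.05,-0.25,0],[0.1,-0.5,0],[0.2,-0.75,0.1],[0.2,-1,0.25],[0.2,-1,0.3]], rotation=[[0,0,0],[0,0,0],[0,0,0],[0,0,0],[0,0,0]], fingers=[0,0,0,0,0])

```text
t: 7.5
position: [0.5156, 0.0114, 0.2038]
ee_rot: [-3.077, -0.283, -0.402]
contact_force: [0.7, 0.0, 0.3]
width: 0.0006
gripper_force: 0.0
```

>>> jog_arm(slide=[[0,0,0],[0,0,0]], rotation=[[0,0,0],[0,0,0]], fingers=[0,0])

```text
t: 7.7
position: [0.5169, 0.0071, 0.2048]
ee_rot: [-3.079, -0.278, -0.403]
contact_force: [-0.2, -0.7, -0.0]
width: 0.0007
gripper_force: 0.0
```

```bash
python3 go.py white 0
```

```text
t 7.7 q [-0.222  -0.1004  1.89    0.1128  1.1142  1.1312] p [0.5169 0.0071 0.2048] F [-0.1671 -0.7498 -0.0017] w 0.0007356194471138793
target [0.536  0.0098 0.136 ] slide [0.0047 0.0041 0.3573] rot [-0.0003  0.0004  0.0007]
```

>>> jog_arm(slide=[[0.004,0.003,0.2],[0.004,0.003,0.32],[0.004,0.003,0.35],[0.004,0.003,0.37],[0.004,0.003,0.385]], rotation=[[0,0,0],[0,0,0],[0,0,0],[0,0,0],[0,0,0]], fingers=[0,0,0,0,0])

```text
t: 8.2
position: [0.5392, 0.0083, 0.1323]
ee_rot: [-3.08, -0.273, -0.409]
contact_force: [0.2, -0.3, 0.0]
width: 0.0006
gripper_force: 0.0
```

>>> jog_arm(slide=[[0,0,0.005],[0,0,0.01],[0,0,0.01]], rotation=[[0,0,0],[0,0,0],[0,0,0]], fingers=[0,0,0])

```text
t: 8.5
position: [0.5394, 0.0084, 0.1316]
ee_rot: [-3.081, -0.275, -0.408]
contact_force: [-5.5, -2.1, 9.0]
width: 0.0004
gripper_force: 5.3
```

Hard stop reached again; a touch more, then withdraw to the viewing spot.

>>> jog_arm(slide=[[0,0,0.008],[0,0,0.008],[0,0,-0.2],[0,0,-0.45],[0,0.2,-0.6]], rotation=[[0,0,0],[0,0,0],[0,0,0],[0,0,0],[0,0,0]], fingers=[0,0,0,0,0])

```text
t: 9.0
position: [0.5158, -0.0333, 0.2499]
ee_rot: [-3.078, -0.284, -0.414]
contact_force: [1.8, 0.2, 0.4]
width: 0.0002
gripper_force: 0.0
```

>>> jog_arm(slide=[[-0.1,0.25,0],[-0.2,0.5,0],[-0.2,0.75,0],[-0.2,0.95,0],[-0.2,0.95,0]], rotation=[[0,0,0],[0,0,0],[0,0,0],[0,0,0],[0,0,0]], fingers=[0,0,0,0,0])

```text
t: 9.5
position: [0.5112, -0.2356, 0.2356]
ee_rot: [-3.085, -0.265, -0.408]
contact_force: [0.6, 0.5, 0.1]
width: 0.0003
gripper_force: 0.0
```

```bash
python3 chk.py|grep side
python3 - <<'E'
from bench import robot
import cv2
cv2.imwrite("pics/end.png",robot.grab_frame("side")["image"][:,:,::-1]);print(robot.state()["position"])
E
```

```text
side green blue [-0.5978  1.2897] [ 12  13 112] [11 11 86]
side green white [-0.4783  1.0323] [ 12  12 106] [11 10 80]
side green yellow [-0.4259  0.9436] [11 11 96] [10 10 77]
side green bare [ 0.0313 -0.0423] [11 11 93] [11 11 91]
side red blue [ 0.4287 -0.678 ] [ 11  11 101] [ 12  12 114]
side red white [ 0.4305 -0.9999] [10 11 85] [ 11  11 106]
side red yellow [ 0.4715 -0.8344] [10 10 81] [ 11  12 100]
side red bare [-0.0569 -0.1236] [11 10 83] [11 10 86]
[ 0.5104727  -0.22919931  0.23477692]
```

View pics/end.png

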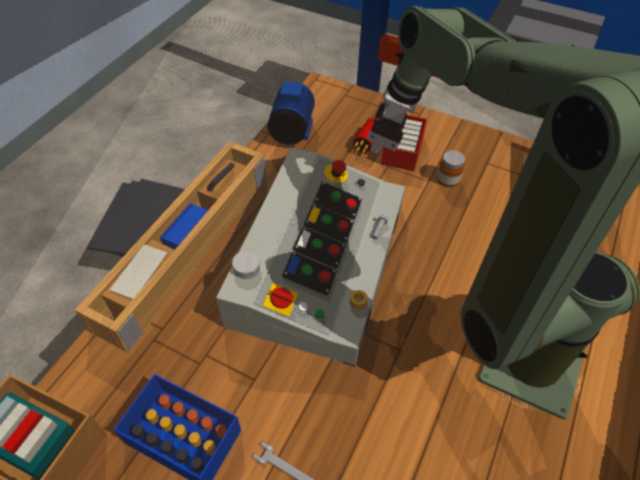

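The final picture shows the arm clear of the desk near (400,120), the emergency stop up at (338,170) and the loose things in place. The cap shifts show blue, yellow and white latched and bare off.

```bash
python3 -c "
from bench import robot
print(robot.job_done())"
```

```text
the job is handed in; nothing more can be done
None
```

I pressed the blue, yellow and white start buttons in that order. The camera check showed all three latched in, with the bare starter still off and the emergency stop and loose things untouched. The job is handed in, at about 10 s of the 38 s allowed, but no verdict came back.

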